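Hang the pin pail from an S-hook in the neck of the rack bar

ROBOT

A 7-joint arm with a two-finger parallel gripper is mounted at the origin on the work surface. World frame = base frame: x ahead of the robot, y to its left, z up, the work surface at z = 0. Lengths are in m, angles in rad, forces in N, time in s.
With the tool pointing down it reaches from about 0.375 to 0.925 m from the base axis. Payload 3.1 kg.
Tool frame: the origin (TCP) lies between the finger pads; the fingertips stand 19 mm ahead of it and the grasp point (between the pads) is the TCP; z points along the fingers, y is the line along which they close (so a half turn about z gives the same grasp; the last joint's range is limited). The gripper opens to 85 mm and grips with 20 to 120 N. Pads are 22 mm wide; open, the fingers measure 114 mm over their backs; the gripper's body (76 mm by 85 mm) begins 54 mm behind the grasp point. The pads swing forward as they close: fully open they stand 13 mm farther back than shut.
Start: joints at [-1.264, 0.383, 0.044, 1.598, -0.018, 1.161, -0.05], TCP at [0.256, 0.597, 0.224] pointing down, gripper open.
Joint ranges: [-2.61, 2.61], [-0.41, 2.15], [-1.48, 1.57], [0, 2.5], [-1.57, 4.71], [0.05, 1.97], [-2.85, 2.85]. Speed limits (rad/s): [2.79, 2.79, 3.14, 3.14, 3.14, 3.14, 3.14].

INTERFACE

Orientations are given as a unit quaternion [x, y, z, w].
In Python, from bench import move_ptp, movel, move_j, move_gripper, pause, inverse_kinematics, read_camera, camera_params, MotionError, sign_off, look_for, tip_of, read_time_s, read_qpos, read_joint_vel, read_effort, read_eef_pos, read_tcp_rot, read_ft_force, read_ft_torque, read_finger_gap, read_grasp_force gives the robot as it stands. Calls block until the motion is done:
- move_ptp(position, orientation): joint-space move of the TCP to a pose.
- movel(position, orientation=None, speed=0.15): straight line of the TCP; orientation=None keeps the orientation; speed is the mean speed in m/s.
- move_j(angles): joint-space move.
- move_gripper(opening, effort=None): finger opening in m; effort is the grip in N (None keeps the last); returns when the fingers have stopped.
- pause(seconds).
- inverse_kinematics(position, orientation): joint angles nearest the present ones, or None.
- read_camera(name): name is "side" or "top" or "wrist"; returns the picture (420x560x3 uint8, red, green, blue); there is no depth.
- camera_params(name): a dict with "K" (3x3 intrinsics, pixels), "camera_from_world" (4x4, takes a point from world to camera coordinates). Camera axes: x right, y down, z forward; pixel columns grow to the right and rows downward; lengths in m; the calibration is good to about 2 mm. A picture is of the moment at which its call begins: read the wrist's pose just before it. camera_params takes no time and is no camera call; for the wrist camera it gives the pose at the moment of the call.
A pose or a line that the arm cannot do raises MotionError and nothing moves.
- sign_off(): hands the job in; it is judged then, once.
Trained networks look in the newest picture that a camera, given by its name, has taken for a name from the list of things; names that differ only in an ending like _2 or _b are one class to them, and where a whole thing is asked for, a point or a joint stands for the part that bears it (a point fixed in the world has none). Each returns a list of dicts, best first, with "confidence" (0 to 1); they miss things now and then, are a little off and sometimes report something else, mostly with a low value. They report only what shows in the picture. A call takes as long as a camera call.
- look_for(camera, name): "at" ([column, row] in pixels, amid what is visible of it).
- tip_of(camera, name): "at" ([column, row] in pixels: a listed point, or the origin of a listed thing).
Readings, each from a call of its own:
- read_time_s(): time.
- read_qpos(): joint angles.
- read_joint_vel(): joint speeds.
- read_effort(): joint torques, N m.
- read_eef_pos(): TCP position.
- read_tcp_rot(): TCP orientation.
- read_ft_force(): force on the tool from outside, world axes, zero at the start.
- read_ft_torque(): the same for the moment, N m.
- read_finger_gap(): finger opening in m.
- read_grasp_force(): force on a finger pad.
Only numpy, scipy, OpenCV 4.12 (cv2) and the standard library are available. Lean on these libraries where they do the work, as an engineer would, in place of code of your own. Each camera call takes 0.05 s, during which the arm holds its last target. There are 200 camera calls.

TASK

Take the S-hook off its parking peg, put its upper curl over the bar of the hanging stand, and feel along the bar until the hook drops into the narrow neck and sits there; then hang the pin pail by the peak of its bail in the hook's lower curl. Work gently: never press the hook on the stand or the pail on the hook with more than about 20 N. Let go with the pail hanging free and still, the hook still down in the neck, and the other fixture parts left where they are.

Things in the scene. Friction and masses are not known exactly. Their poses are not given: they have to be found in the camera images.
- stand: Fixed stand: black base 100 x 300 x 12 mm, two 24 mm square aluminium posts at y = +-130 mm, carrying a round steel bar 20 mm in diameter along y, its axis 280 mm above the table. Black clamps on the posts, 26 mm wide, reach 9 mm above the bar axis. Origin: centre of the underside; x points roughly away from the robot. Stiff: contact about 20 N per mm.
- bar_mid (a point): Middle of the bar, on its axis, axes as the stand's. NOT the neck: within 35 mm either way along y the bar is turned down to a neck 10 mm in diameter, 16 mm long, square shoulders. Its place is not measured: feel for it with the hook (or see it). A hook on the full bar has its origin 4 mm below the bar axis, in the neck 9 mm below: a drop of 5 mm.
- peg_stand: Fixed parking stand: base 70 x 100 mm, post at y = +45 mm, 170 mm tall, with a level peg 10 mm in diameter along y, axis 170 mm above the table. Discs 16 mm in diameter at y = -13 mm and +13 mm keep the hook between them. Origin: on the table under the hook's place; x points roughly away from the robot.
- hook: Loose S-hook, 8 mm steel wire, 0.13 kg, in its xz plane; at first hangs on the peg, its x roughly away from the robot, and must face so on the bar too. Origin: centre of upper curl (radius inside 14, outside 22 mm), open below: tip at +x ends at z = -8; shank goes down at x = -18 to z = -25, slants to x = +18 at z = -75 and on into the lower curl. Lengths in mm.
- hook_tab (a point): Centre of the flat upright grip tab on top of the hook, 22 (x) x 10 (y) x 28 mm tall, 34 mm above the hook's origin; axes as the hook's. Off the peg: raise the hook 31 mm, so that the peg is 22 mm below its origin, then back it out along its -x. Onto the bar: the reverse: in along +x, origin 22 mm above the bar axis, until over it, then lower.
- hook_lower (a point): Centre of the hook's lower curl, 100 mm below the hook's origin, axes as the hook's. Same radii as the upper curl; open above: its tip, at x = -18 mm (robot's side), ends 4 mm above this point. The far side is the shank at x = +18 mm.
- pail: Loose open aluminium pail, 80 (x) x 92 (y) x 45 mm, 0.3 to 0.45 kg, with pins and a steel bar fixed inside. Origin: centre of its underside, x roughly away from the robot. A rigid bail of 8 mm wire in the yz plane rises from both sides to a blunt peak; from the peak a wire neck slopes up and towards -x to a grip blade. It hangs level from the peak.
- bail_top (a point): Wire axis at the peak of the bail, 95 mm above the underside: the point to hang. To enter the lower curl carry it over the lower tip (15 to 25 mm above the curl's centre) along the hook's +x to the centre, then lower; seated it lies 10 mm below the curl's centre.
- pail_grip (a point): Centre of the black grip blade: 50 mm long (x), 10 mm thick (y), 18 mm tall, 88 mm from the bail towards -x and 124 mm above the underside; to be pinched across y from above.
- standoff: Bystander: loose brass standoff, 36 mm foot, 65 mm tall. Origin: centre of underside.
- bracket: Bystander: loose aluminium angle bracket, 50 x 50 x 52 mm. Origin: centre of underside.
- vblock: Bystander: loose dark steel block with a channel, 50 x 40 x 38 mm. Origin: centre of underside.

How it is judged:
On the way, in this order (a step that is already met when the one before it is completed fails the run):
1. the hook sits on the bar, down in the neck (z of hook in the frame of bar_mid between -0.013 and -0.0068 m and horizontal distance between hook and bar_mid below 0.05 m and contact force between hook and stand above 0.3 N), for 0.2 s.
2. the pail hangs by the peak of its bail in the lower curl (distance between bail_top and hook_lower below 0.015 m and z of bail_top in the frame of hook_lower below -0.004 m and contact force between pail and hook above 1.5 N and height (world z) of pail above 0.03 m), for 0.2 s.
At the end, for the whole second after the job is handed in: Hook in the neck of the bar (origin 6.8 to 13 mm below the bar axis, within 50 mm of its middle); pail hanging clear of the table, peak of bail within 15 mm of the lower curl's centre and 4 mm or more below it, tilt under 0.3 rad; both still (under 50 mm/s) (all of step 2 and z of hook in the frame of bar_mid between -0.013 and -0.0068 m and horizontal distance between hook and bar_mid below 0.05 m and contact force between hook and stand above 1.5 N and angle between pail's own z axis and vertical below 0.3 rad and linear speed of each of pail, hook below 0.05 m/s); the robot touches nothing.
It fails at once if the hook is pressed on the stand with more than 20 N (contact force between hook and stand above 20 N).
It fails at once if the pail is pressed on the hook with more than 20 N (contact force between pail and hook above 20 N).
It fails at once if the standoff is disturbed (moved over 15 mm) (distance of standoff from where it was at the start of the episode above 0.015 m).
It fails at once if the bracket is disturbed (moved over 15 mm) (distance of bracket from where it was at the start of the episode above 0.015 m).
It fails at once if the steel block is disturbed (moved over 15 mm) (distance of vblock from where it was at the start of the episode above 0.015 m).
It also fails if it takes over 72 s, if anything falls off the work surface, if the arm or the gripper's body presses on something with over 40 N, if the wrist force passes 120 N, or if a joint passes its speed limit or range.

## Working session

There is one attempt and no reset: what is moved stays moved. The work goes in short steps, each a Python script; the robot and the scene stay as the last script left them, time stands still between calls to the robot, and variables do not carry over. Pictures are saved under pics/ and viewed, at most 10 in all, crops included, and the job is handed in when it is done.

```bash
ls; mkdir -p pics
cat > h.py <<'E'
import numpy as np, cv2
from bench import *
def snap(c,fn=None):
    im=read_camera(c)
    if fn: cv2.imwrite('pics/'+fn,im[:,:,::-1])
    return im
E
python3 - <<'E'
from h import *
a=snap('side');b=snap('top')
cv2.imwrite('pics/s.png',a[:,:,::-1]);cv2.imwrite('pics/t.png',b[:,:,::-1])
for c in('side','top'):
    p=camera_params(c);print(c,p['K'].tolist(),np.round(p['camera_from_world'],4).tolist())
    for n in ['bar_mid','stand','peg_stand','hook','hook_tab','hook_lower','pail','bail_top','pail_grip','standoff','bracket','vblock']:
        r=tip_of(c,n);print(n,[(np.round(d['at'],1).tolist(),round(d['confidence'],2)) for d in r[:2]])
print(read_time_s(),read_tcp_rot(),read_ft_force())
E
```

```text
pics
side [[469.6198972305125, 0.0, 282.94047523243427], [0.0, 469.6198972305125, 205.74181169440854], [0.0, 0.0, 1.0]] [[0.9811, -0.1933, 0.002, -0.5827], [-0.122, -0.6268, -0.7696, 0.2181], [0.15, 0.7548, -0.6386, 1.0975], [0.0, 0.0, 0.0, 1.0]]
bar_mid [([306.8, 183.1], 0.61)]
stand [([302.2, 274.6], 0.82)]
peg_stand [([236.7, 193.8], 0.68)]
hook [([234.7, 146.9], 0.59), ([304.5, 184.6], 0.58)]
hook_tab [([235.5, 139.7], 0.58)]
hook_lower [([234.2, 177.3], 0.85)]
pail [([247.7, 381.7], 0.86), ([236.2, 137.5], 0.65)]
bail_top [([250.0, 360.1], 0.84)]
pail_grip [([198.9, 363.4], 0.82)]
standoff [([207.1, 300.9], 0.66)]
bracket [([211.6, 256.1], 0.95)]
vblock [([346.8, 236.4], 0.62)]
top [[536.4951435074826, 0.0, 282.1332431605338], [0.0, 536.4951435074826, 204.23456304261168], [0.0, 0.0, 1.0]] [[0.0274, -0.9996, 0.0056, -0.0267], [-0.9804, -0.0279, -0.1952, 0.5936], [0.1953, -0.0001, -0.9807, 1.3887], [0.0, 0.0, 0.0, 1.0]]
bar_mid [([294.5, 167.2], 0.56)]
stand [([297.8, 193.6], 0.88)]
peg_stand [([162.6, 233.9], 0.57)]
hook [([152.0, 224.5], 0.47)]
hook_tab [([146.2, 220.3], 0.67)]
hook_lower [([152.1, 225.3], 0.49)]
pail [([390.4, 255.7], 0.74)]
bail_top [([399.0, 256.5], 0.7)]
pail_grip [([405.1, 287.7], 0.76)]
standoff [([305.7, 278.1], 0.62)]
bracket [([253.1, 273.4], 0.75), ([296.5, 193.3], 0.15)]
vblock [([256.6, 142.2], 0.8)]
1.3 [ 2.01000404e-01  9.79591158e-01 -4.75344390e-06 -6.43117939e-07] [ 0.42951975 -0.71534226  0.03396339]
```

View pics/s.png

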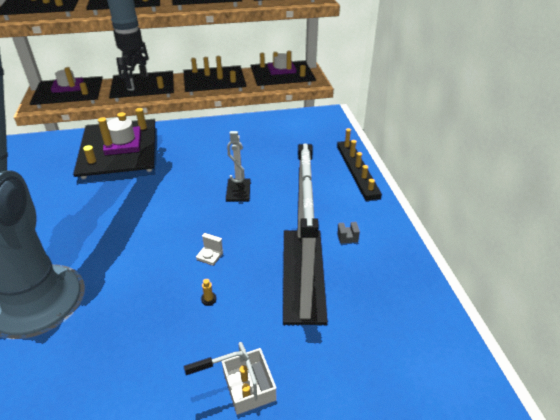

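View pics/t.png

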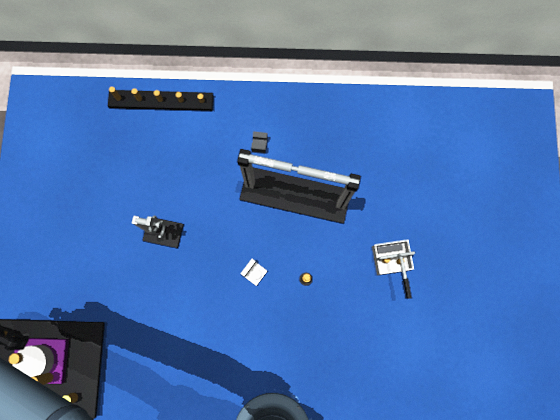

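```bash
cat >> h.py <<'E'
from scipy.optimize import least_squares
P={c:camera_params(c) for c in('side','top')}
def proj(p,X):
    q=p['camera_from_world'];x=p['K']@(q[:3,:3]@X+q[:3,3]);return x[:2]/x[2]
def atz(p,uv,z):
    q=p['camera_from_world'];d=q[:3,:3].T@np.linalg.solve(p['K'],[*uv,1]);c=-q[:3,:3].T@q[:3,3]
    return c+d*(z-c[2])/d[2]
def tri(l):
    r=least_squares(lambda X:np.concatenate([proj(p,X)-uv for p,uv in l]),[.6,0,.1]);return r.x,np.abs(r.fun).max()
E
python3 - <<'E'
from h import *
D=dict(bar_mid=([306.8,183.1],[294.5,167.2],.28),stand=([302.2,274.6],[297.8,193.6],0),peg=([236.7,193.8],[162.6,233.9],0),hook=([234.7,146.9],[152,224.5],.166),tab=([235.5,139.7],[146.2,220.3],.2),lower=([234.2,177.3],[152.1,225.3],.066),pail=([247.7,381.7],[390.4,255.7],0),bail=([250,360.1],[399,256.5],.095),grip=([198.9,363.4],[405.1,287.7],.124),so=([207.1,300.9],[305.7,278.1],0),br=([211.6,256.1],[253.1,273.4],0),vb=([346.8,236.4],[256.6,142.2],0))
for n,(s,t,z) in D.items():
    X,e=tri([(P['side'],s),(P['top'],t)]);print(n,X.round(3),round(e,1),'z=',z,atz(P['side'],s,z).round(3)[:2],atz(P['top'],t,z).round(3)[:2])
E
```

```text
bar_mid [ 0.638 -0.036  0.274] 0.5 z= 0.28 [ 0.635 -0.044] [ 0.638 -0.036]
stand [ 0.633 -0.053  0.008] 0.9 z= 0 [ 0.633 -0.046] [ 0.638 -0.053]
peg [ 0.514  0.322 -0.013] 0.0 z= 0 [0.513 0.305] [0.512 0.319]
hook [0.516 0.312 0.16 ] 0.9 z= 0.166 [0.517 0.303] [0.513 0.31 ]
tab [0.522 0.322 0.176] 0.3 z= 0.2 [0.52  0.284] [0.517 0.316]
lower [0.522 0.34  0.038] 3.2 z= 0.066 [0.509 0.299] [0.526 0.334]
pail [ 0.464 -0.31   0.013] 1.5 z= 0 [ 0.462 -0.303] [ 0.47  -0.313]
bail [ 0.466 -0.315  0.094] 2.9 z= 0.095 [ 0.469 -0.316] [ 0.458 -0.315]
grip [ 0.378 -0.323  0.124] 0.3 z= 0.124 [ 0.378 -0.323] [ 0.377 -0.323]
so [ 0.399 -0.081 -0.003] 1.0 z= 0 [ 0.397 -0.083] [ 0.402 -0.08 ]
br [ 0.415  0.065 -0.005] 1.6 z= 0 [0.419 0.06 ] [0.411 0.064]
vb [ 0.785  0.069 -0.004] 0.6 z= 0 [0.782 0.064] [0.785 0.068]
```

The side view shows the stand at (305,230), the peg stand with the hook at (237,165) and the pail at (247,380). In the top view the bar runs from (244,159) to (353,182), with a possible neck near (294,168). I'll enlarge those regions.

Run:
```python
import cv2,numpy as np
t=cv2.imread('pics/t.png');s=cv2.imread('pics/s.png')
r=lambda i,x,y,w,h,W,H:cv2.resize(i[y:y+h,x:x+w],(W,H),interpolation=cv2.INTER_CUBIC)
a=r(t,235,145,130,50,780,300)
b=np.hstack([r(t,120,205,65,50,260,200+100)[:300],r(s,215,125,43,50,258,300),r(t,365,235,65,75,262,300)])
cv2.imwrite('pics/c1.png',np.vstack([a,b]))
```

```text
(no output)
```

View pics/c1.png

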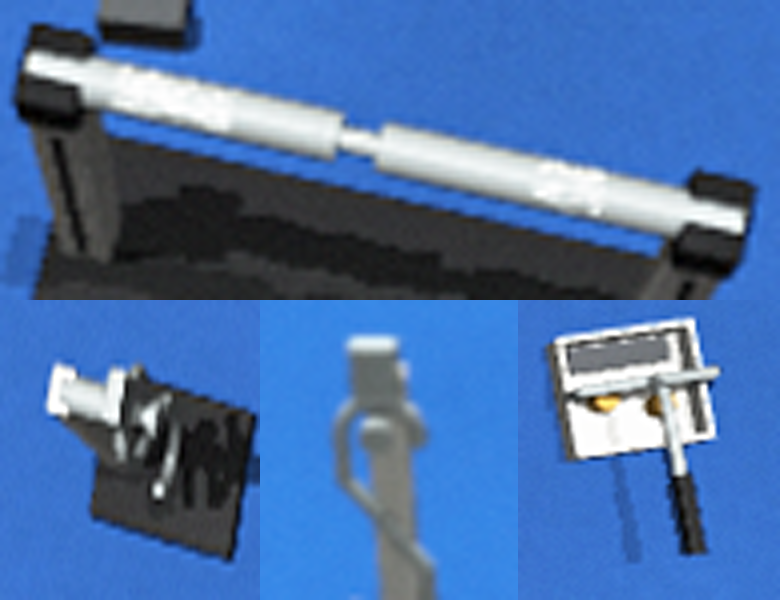

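The crop shows the neck plainly, centred at top pixel (294.8,168.2). Clamps are at (244.5,157.5) and (354.7,180.8). The hook hangs on its peg, with the tab at about (149.5,220). Next is a closer look with the wrist camera.

```bash
cat >> h.py <<'E'
def down(psi):
    return np.array([np.cos(psi/2),np.sin(psi/2),0,0])
def yaw(a,b): return np.arctan2(b[1]-a[1],b[0]-a[0])
def wl(c,n,k=tip_of):
    r=k(c,n);return [(np.round(d['at'],1).tolist(),round(d['confidence'],2)) for d in r[:2]]
E
python3 - <<'E'
from h import *
t=P['top']
a=atz(t,[354.7,180.8],.285);b=atz(t,[244.5,157.5],.285);n=atz(t,[294.8,168.2],.283)
print('bar ends',a,b,'mid',(a+b)/2,'neck',n,'yaw',yaw(a,b)-np.pi/2,np.linalg.norm(a-b))
c=atz(t,[177.5,248.3],.01);d=atz(t,[143,240.8],.01);print('peg base yaw',yaw(c,d)-np.pi/2,np.linalg.norm(c-d))
q=camera_params('wrist')['camera_from_world'];R=q[:3,:3];C=-R.T@q[:3,3]
e=read_eef_pos();print('cam rel tcp',C-e,'fwd',R[2],'right',R[0])
y=yaw(c,d)-np.pi/2
for psi in(y,y+np.pi):
    for p in([.516,.315,.38],[.516,.315,.203],[.6,0,.36]): 
        s=inverse_kinematics(p,down(psi));print(psi,None if s is None else np.round(s,2))
E
```

```text
bar ends [ 0.60844456 -0.17464343  0.285     ] [0.65643253 0.07967211 0.285     ] mid [ 0.63243855 -0.04748566  0.285     ] neck [ 0.63482568 -0.03693533  0.283     ] yaw -0.18650173976023754 0.2588034703755308
peg base yaw -0.18525540047035238 0.09771310026178665
cam rel tcp [-0.07241454  0.03201168  0.14953063] fwd [ 0.28628287 -0.12263651 -0.95026439] right [3.94251417e-01 9.19002606e-01 1.72749774e-04]
-0.18525540047035238 [-1.13  0.23  0.62  1.53 -0.13  1.43 -2.26]
-0.18525540047035238 [-1.14  0.37  0.64  1.76 -0.24  1.1  -2.17]
-0.18525540047035238 [-0.76  0.26  0.85  1.58 -0.2   1.39 -1.65]
2.9563372531194405 [-0.79  0.21  0.2   1.51 -0.04  1.43  0.8 ]
2.9563372531194405 [-0.76  0.32  0.18  1.74 -0.06  1.09  0.82]
2.9563372531194405 [-0.59  0.22  0.63  1.57 -0.13  1.39  1.43]
```

Run:
```python
from h import *
psi=-.185+np.pi
obs={}
for i,p in enumerate([[.46,.30,.36],[.50,.37,.33]]):
    move_ptp(p,down(psi)); pause(.2)
    cp=camera_params('wrist');snap('wrist',f'w{i}.png')
    for n in('hook_tab','hook','hook_lower','peg_stand'):
        r=wl('wrist',n);print(n,r)
        if r: obs.setdefault(n,[]).append((cp,r[0][0]))
    for z in(.2,): print('tab at z',atz(cp,obs['hook_tab'][-1][1],z))
for n,l in obs.items():
    if len(l)>1:print(n,tri(l))
print(read_time_s())
a=cv2.imread('pics/w0.png');b=cv2.imread('pics/w1.png')
cv2.imwrite('pics/c2.png',np.hstack([cv2.resize(a,(400,300)),cv2.resize(b,(400,300))]))
```

```text
hook_tab [([294.5, 234.4], 0.6)]
hook [([297.8, 223.6], 0.8)]
hook_lower [([293.5, 206.2], 0.76)]
peg_stand [([291.7, 191.1], 0.85)]
tab at z [0.51260214 0.30765845 0.2       ]
hook_tab [([228.4, 219.3], 0.63)]
hook [([232.5, 207.7], 0.72)]
hook_lower [([245.3, 191.8], 0.76)]
peg_stand [([247.2, 177.6], 0.86)]
tab at z [0.5139561  0.31322454 0.2       ]
hook_tab (array([0.52186751, 0.30720122, 0.17688008]), np.float64(0.4246981619420751))
hook (array([0.51148236, 0.31331431, 0.17032379]), np.float64(0.283598058205456))
hook_lower (array([0.52522959, 0.3106717 , 0.05170272]), np.float64(0.772963081696247))
peg_stand (array([0.51303175, 0.31129463, 0.00412949]), np.float64(0.2919804589168393))
4.0667
```

View pics/c2.png

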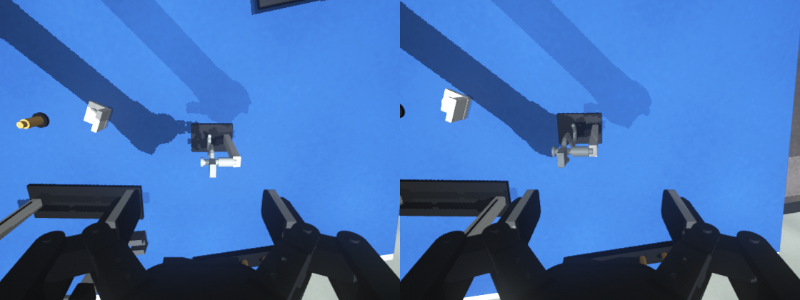

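Both views show the hook's tab at about (215,170) in the left half, between the post and the discs, with the gripper clear of it. I'll zoom in to check yaw.

Run:
```python
import cv2,numpy as np
a=cv2.imread('pics/w0.png')[165:255,255:345];b=cv2.imread('pics/w1.png')[150:240,200:290]
cv2.imwrite('pics/c3.png',np.hstack([cv2.resize(x,(400,400),interpolation=cv2.INTER_CUBIC) for x in(a,b)]))
```

```text
(no output)
```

View pics/c3.png

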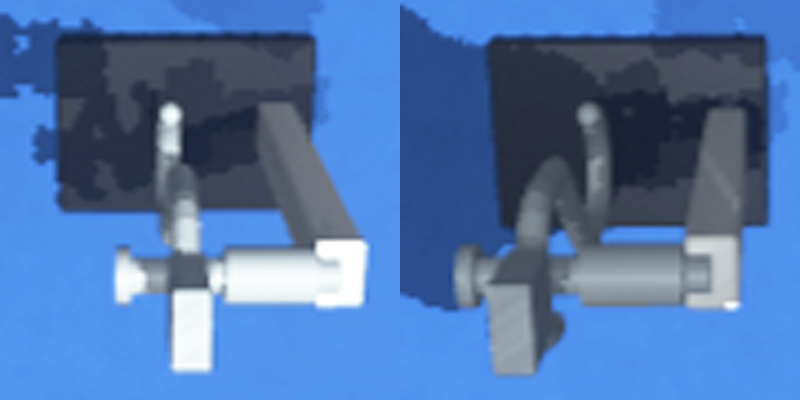

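Run:
```python
from h import *
cp=camera_params('wrist')
print(atz(cp,[225.7,223.9],.214))
# w0 pose
move_gripper(.045,30)
psi=-.185+np.pi
move_ptp([.46,.30,.36],down(psi));cp0=camera_params('wrist')
p0=atz(cp0,[298.2,239.3],.214);print(p0,tri([(cp,[225.7,223.9]),(cp0,[298.2,239.3])]))
p=(p0+atz(cp,[225.7,223.9],.214))/2
move_ptp([p[0],p[1],.27],down(psi)); pause(.2)
snap('wrist','w2.png');c=camera_params('wrist');print(wl('wrist','hook_tab'),proj(c,np.array([p[0],p[1],.214])))
print(read_time_s(),read_ft_force())
```

```text
[0.51276831 0.31403299 0.214     ]
[0.51554611 0.30911797 0.214     ] (array([0.51921771, 0.30966568, 0.20042662]), np.float64(2.0324109790817317))
[([274.2, 214.9], 0.81)] [278.13585133 222.88123441]
5.775 [-0.68090518 -0.33815057  1.19556621]
```

View pics/w2.png

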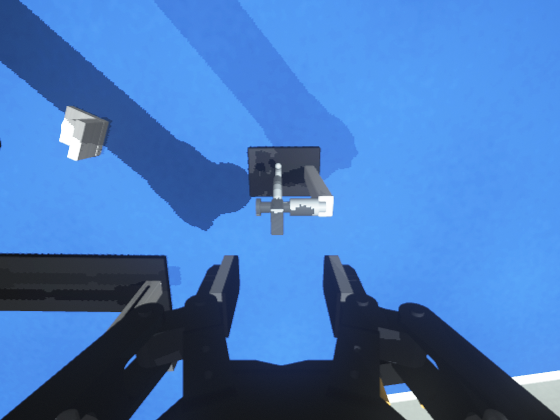

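The fingers straddle the tab symmetrically. The tab top is at (277,222), where it should be. Seated on the peg, the tab centre is at z = 0.195, so I'll grasp at 0.199.

```bash
cat >> h.py <<'E'
def F(n=4):
    v=[]
    for _ in range(n): v.append(read_ft_force()); pause(.02)
    return np.mean(v,0)
PSI=-.185+np.pi
u=np.array([np.cos(-.185),np.sin(-.185),0]); w=np.array([-u[1],u[0],0])
E
python3 - <<'E'
from h import *
p=np.array([.5155,.3113,.199])
movel([*p[:2],.199],down(PSI),.1);f0=F();print(f0)
move_gripper(.0,40);pause(.2);f1=F();print(read_finger_gap(),read_grasp_force(),f1,read_eef_pos())
movel([*p[:2],.231],None,.05);pause(.2);f2=F();print('lift',f2,read_finger_gap())
a=p+[0,0,.032]-.08*u
movel(a,None,.12);pause(.2);print(F(),read_finger_gap(),read_time_s(),read_ft_torque())
cp=camera_params('side');snap('side','s2.png')
for n in('hook_tab','hook','hook_lower'):print(n,wl('side',n))
im=cv2.imread('pics/s2.png')[100:220,160:320];cv2.imwrite('pics/s2c.png',cv2.resize(im,(800,600),interpolation=cv2.INTER_CUBIC))
e=read_eef_pos();print(proj(cp,e-[0,0,.004]),proj(cp,e-[0,0,.038]),proj(cp,e-[0,0,.138]))
E
```

```text
[-0.00341086  0.24106732  0.04220318]
0.00764180918887095 39.37468900345266 [-0.30361746 -0.8815509   3.67820915] [0.51589264 0.31139083 0.19955684]
lift [ 0.26208953 -0.48880236 -1.33021502] 0.00752021169950464
[ 0.27706339 -0.31870005 -1.03594584] 0.007626622412403959 9.5417 [-0.04953487 -0.03315594  0.02766469]
hook_tab [([204.3, 125.7], 0.6)]
hook [([206.0, 137.2], 0.51)]
hook_lower [([206.2, 166.3], 0.68)]
[202.52752203 126.19272683] [203.86102035 137.09157315] [207.5344268  167.11477731]
```

View pics/s2c.png

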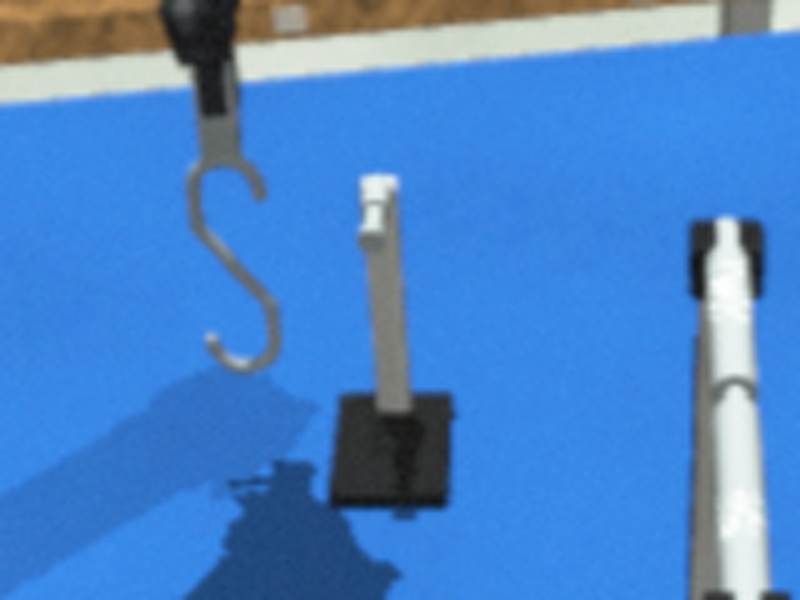

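The hook is held upright and clear of the peg, and it matches the projected points. Next I move to the bar and probe down at the neck with force guarding.

```bash
cat >> h.py <<'E'
OFF=.038
N=np.array([.6346,-.0369,.28])
E
python3 - <<'E'
from h import *
e=read_eef_pos();movel([e[0],e[1],.36],None,.15)
g=N-.001*u; z=.302+OFF
move_ptp(g-.08*u+[0,0,.36-.28],down(PSI))
b=g.copy();b[2]=z
movel(b-.08*u,None,.1);pause(.2);f0=F();print('f0',f0)
ok=True
for d in np.arange(-.06,.0001,.005):
    movel(b+d*u,None,.08)
    f=np.array(read_ft_force())-f0
    if np.linalg.norm(f)>4: pause(.1);f=F()-f0
    if np.linalg.norm(f)>4: print('contact',d,f);ok=False;break
pause(.2);print('in',F()-f0,read_eef_pos(),read_time_s())
np.save('f0.npy',f0)
if ok:
    snap('side','s3.png')
    im=cv2.imread('pics/s3.png')[100:220,240:400];im=cv2.resize(im,(640,480),interpolation=cv2.INTER_CUBIC);cv2.imwrite('pics/s3c.png',im)
E
```

```text
f0 [ 0.05193847 -0.22953221 -0.96075803]
in [ 0.09817028  0.42313789 -0.02475625] [ 0.63354598 -0.03670887  0.34003027] 16.4083
```

View pics/s3c.png

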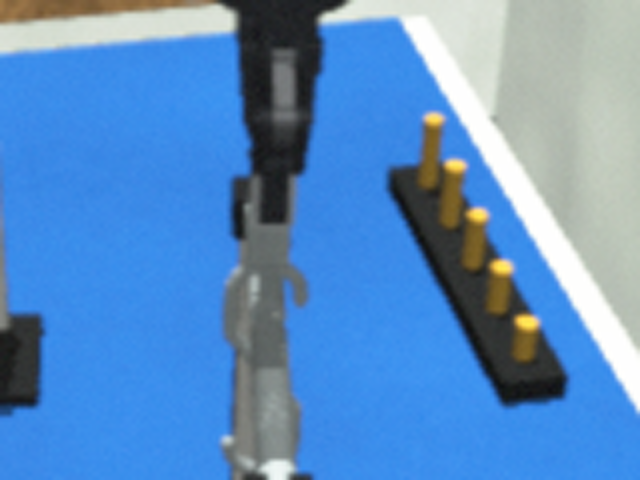

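The hook straddles the bar without contact: upper curl at crop (265,285), bar below it. Lowering with a force guard.

```bash
cat >> h.py <<'E'
def lower(xy,z0,z1,f0,lim=2.0,st=.0004):
    z=z0
    while z>z1:
        z-=st; movel([xy[0],xy[1],z],None,.02)
        f=np.array(read_ft_force())-f0
        if f[2]>lim:
            pause(.06); f=F(2)-f0
            if f[2]>lim: return z,f
    return z,F()-f0
E
python3 - <<'E'
from h import *
f0=np.load('f0.npy'); g=N-.001*u
movel([g[0],g[1],.330],None,.05);print(F()-f0)
movel([g[0],g[1],.3175],None,.03);pause(.1);print(F()-f0)
z,f=lower(g,.3175,.3045,f0)
print('z',z,'origin rel',z-OFF-.28,f,read_eef_pos(),read_time_s())
E
```

```text
[-0.32480324  0.24454507 -0.07605675]
[-0.02384117  0.66398097  0.01836867]
z 0.30909999999999976 origin rel -0.008900000000000241 [-0.94300884  0.72099513  5.22648539] [ 0.63391947 -0.03675363  0.30981515] 22.95
```

It went straight into the neck, with contact at origin −8.9 mm. Release, back off and verify.

Run:
```python
from h import *
e=read_eef_pos();g=N-.001*u
movel([g[0],g[1],.3094],None,.02);pause(.1);print(F()-np.load('f0.npy'))
move_gripper(.03,20);move_gripper(.045,20)
movel([g[0],g[1],.40],None,.12)
psi=PSI
# look at the pail next, grip ~ (.378,-.323)
move_ptp([.42,-.22,.36],down(psi));pause(.2)
cp=camera_params('wrist');snap('wrist','w3.png')
for n in('pail_grip','bail_top','pail'):
    r=wl('wrist',n);print(n,r,[atz(cp,r[0][0],z).round(4) for z in({'pail_grip':.124,'bail_top':.095,'pail':0}[n],)] if r else '')
snap('side','s4.png')
for n in('hook','hook_lower','hook_tab'):print(n,wl('side',n))
print(read_time_s(),[proj(P['side'],N+[0,0,-z]) for z in(.009,.109,-.025)])
a=cv2.resize(cv2.imread('pics/s4.png')[130:250,240:400],(400,300),interpolation=cv2.INTER_CUBIC)
b=cv2.resize(cv2.imread('pics/w3.png'),(400,300))
cv2.imwrite('pics/c4.png',np.hstack([a,b]))
```

```text
[-0.88827573 -0.11094527  5.62013301]
pail_grip [([190.1, 156.4], 0.83)] [array([ 0.3754, -0.3296,  0.124 ])]
bail_top [([222.5, 212.1], 0.6)] [array([ 0.4655, -0.3145,  0.095 ])]
pail [([233.7, 193.7], 0.63), ([443.9, 128.7], 0.6)] [array([ 0.4634, -0.3119,  0.    ])]
hook [([306.9, 183.5], 0.74)]
hook_lower [([307.4, 221.4], 0.83)]
hook_tab [([306.4, 170.6], 0.66)]
26.6167 [array([305.46767953, 184.5468064 ]), array([304.01810826, 220.0629375 ]), array([306.00400729, 171.40617134])]
```

View pics/c4.png

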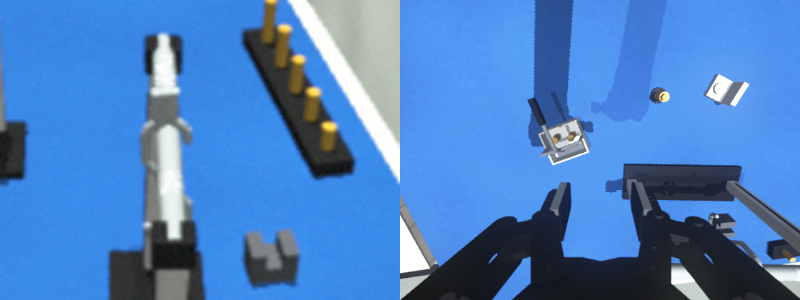

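The hook sits in the neck, with the lower curl at about (307,221). The pail is at (565,140) in the right half, undisturbed. Now a closer look at the blade and its yaw.

Run:
```python
from h import *
move_ptp([.44,-.31,.30],down(np.pi+.13));pause(.2)
cp=camera_params('wrist');im=snap('wrist','w4.png')
for n,z in(('pail_grip',.124),('bail_top',.095),('pail',0)):
    r=wl('wrist',n);print(n,r,atz(cp,r[0][0],z).round(4) if r else '')
r=proj(cp,np.array([.377,-.326,.124])).astype(int);print(r)
x0,y0=max(r[0]-70,0),max(r[1]-60,0)
sub=im[y0:y0+120,x0:x0+140]
m=(sub.max(2)<60).astype(np.uint8)
k,l,st,c=cv2.connectedComponentsWithStats(m)
for i in range(1,k):
    if st[i][4]>80:
        rc=cv2.minAreaRect(np.argwhere(l==i)[:,::-1].astype(np.float32));q=np.array(rc[0])+[x0,y0]
        bx=cv2.boxPoints(rc)+[x0,y0];L=sorted([(np.linalg.norm(bx[j]-bx[(j+1)%4]),j) for j in range(2)])[-1][1]
        A,B=[atz(cp,bx[j],.133) for j in(L,(L+1)%4)]
        print(st[i][4],q,rc[1],rc[2],atz(cp,q,.13).round(4),'len',np.linalg.norm(A-B),'yaw',yaw(A,B))
print(read_time_s())
cv2.imwrite('pics/c5.png',cv2.resize(im[90:300,140:420,::-1],(800,600)))
```

```text
pail_grip [] 
bail_top [([275.4, 198.1], 0.97)] [ 0.4643 -0.3122  0.095 ]
pail [([279.1, 184.4], 0.95), ([271.1, 123.2], 0.5)] [ 0.4688 -0.3075  0.    ]
[272 125]
27.675
```

View pics/c5.png

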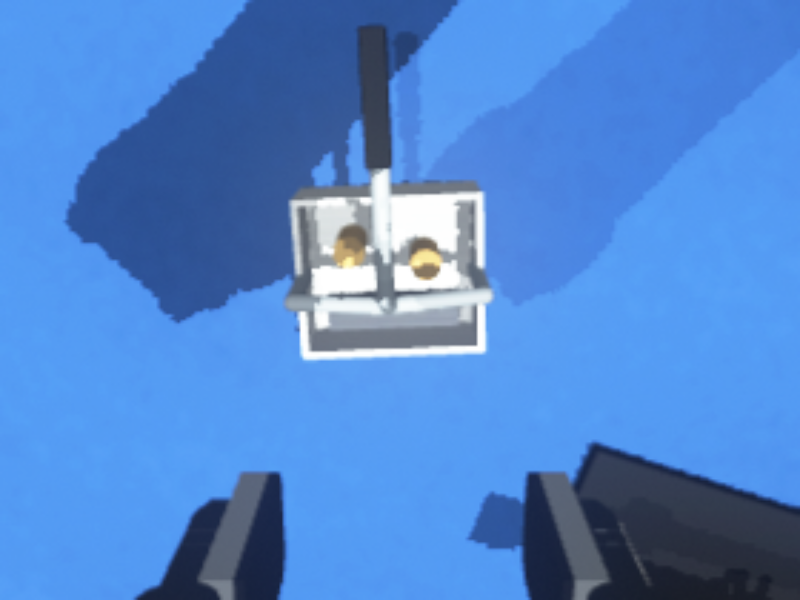

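The blade runs from px (270.2,99.5) to (272.3,148.5). The bail peak is at (275.5,196).

Run:
```python
from h import *
cp=camera_params('wrist')
A=atz(cp,[270.2,99.5],.133);B=atz(cp,[272.3,148.5],.133);K=atz(cp,[275.4,196.5],.097)
G=atz(cp,[270.9,124],.133)
print(A,B,G,K,np.linalg.norm(A-B),yaw(A,B),'G-K',yaw(G,K),np.linalg.norm((K-G)[:2]))
L=wl('side','hook_lower');print(L)
for p in(.13,.13+np.pi):
    for x in(.375,.385):
        s=inverse_kinematics([x,-.325,.127],down(p));print(p,x,s if s is None else s.round(2))
```

```text
[ 0.35126233 -0.3315747   0.133     ] [ 0.39911655 -0.32361639  0.133     ] [ 0.37464125 -0.32805151  0.133     ] [ 0.46091987 -0.31320448  0.097     ] 0.04851145039379434 0.1647948900428152 G-K 0.17041328211341153 0.08754675666137067
[([307.4, 221.4], 0.83)]
0.13 0.375 [-0.47  0.7   1.43  2.09 -0.8   1.1  -0.08]
0.13 0.385 [-0.47  0.74  1.44  2.07 -0.84  1.13 -0.07]
3.271592653589793 0.375 [-0.15  0.3   0.89  2.08 -0.3   0.89  2.61]
3.271592653589793 0.385 [-0.15  0.31  0.88  2.06 -0.31  0.9   2.6 ]
```

Blade length (48.5 mm) and blade-to-peak distance (87.5 mm) agree with the data. I'll check the lower curl's actual place using the fixed cameras, using the earlier peg detections to gauge their bias.

Run:
```python
from h import *
H0=np.array([.5145,.3113,.161])  # hook on peg
old={'side':([234.7,146.9],[235.5,139.7],[234.2,177.3]),'top':([152,224.5],[146.2,220.3],[152.1,225.3])}
snap('top','t5.png');snap('side')
for c in('side','top'):
    for n,dz,o in zip(('hook','hook_tab','hook_lower'),(0,.034,-.1),old[c]):
        r=wl(c,n)
        print(c,n,'bias',np.round(o-proj(P[c],H0+[0,0,dz]),1),'now',r,'diff',[np.round(x[0]-proj(P[c],N+[0,0,dz-.009]),1) for x in r])
for p in([.46,-.01,.22],[.55,-.02,.30]):
    for s in(-.185,np.pi-.185):
        q=inverse_kinematics(p,down(s));print(p,s,q if q is None else q.round(2))
print(read_time_s())
```

```text
side hook bias [ 1.3 -0. ] now [([309.9, 182.1], 0.63)] diff [array([ 4.4, -2.4])]
side hook_tab bias [2.9 3.3] now [([307.4, 172.8], 0.73)] diff [array([1.4, 1.4])]
side hook_lower bias [-1.5  1.3] now [([305.9, 224.7], 0.77)] diff [array([1.9, 4.6])]
top hook bias [0.  0.5] now [([297.5, 170.1], 0.67), ([295.2, 172.7], 0.24)] diff [array([2.9, 0.5]), array([0.6, 3.1])]
top hook_tab bias [-2.5 -1.5] now [([291.1, 168.6], 0.58)] diff [array([-4. ,  2.8])]
top hook_lower bias [-8.6 -4.7] now [([405.9, 288.9], 0.47), ([294.3, 177.8], 0.44)] diff [array([112.4, 108.9]), array([ 0.8, -2.2])]
[0.46, -0.01, 0.22] -0.185 [-0.75 -0.    0.69  2.07  0.    1.07 -1.81]
[0.46, -0.01, 0.22] 2.956592653589793 [-0.8  -0.    0.74  2.07  0.    1.07  1.33]
[0.55, -0.02, 0.3] -0.185 [-1.16  0.39  1.41  1.79 -0.4   1.31 -1.41]
[0.55, -0.02, 0.3] 2.956592653589793 [-0.75  0.16  0.79  1.78 -0.12  1.25  1.46]
28.125
```

Deviations are within detector noise, so I'll accept the nominal lower curl. Now grasping the pail and lifting.

Run:
```python
from h import *
ps=np.pi+.168
G=np.array([.3746,-.3281,0])+.003*np.array([np.cos(.168),np.sin(.168),0])
for p,s in(([*G[:2],.125],ps),([*G[:2],.27],ps),([.40,-.06,.25],PSI),([.473,-.0067,.222],PSI),([.552,-.0215,.222],PSI)):
    q=inverse_kinematics(p,down(s));print(q if q is None else q.round(2))
move_gripper(.05,100)
move_ptp([*G[:2],.20],down(ps))
movel([*G[:2],.125],None,.1);pause(.15);f0=F()
move_gripper(0,100);pause(.2)
print(read_finger_gap(),read_grasp_force(),F()-f0,read_eef_pos())
movel([*G[:2],.150],None,.04);pause(.3);f=F();print('lift',f-f0,f,read_ft_torque(),read_finger_gap())
cp=camera_params('wrist');snap('wrist','w6.png');print(wl('wrist','bail_top'),wl('wrist','pail_grip'))
t=np.array([np.cos(.168),np.sin(.168),0]);e=read_eef_pos()
for dz in(-.03,-.035,-.04,-.05): print(dz,proj(cp,e+.0845*t+[0,0,dz]))
print(read_time_s())
```

```text
[-0.14  0.31  0.88  2.07 -0.3   0.89  2.65]
[-0.28  0.05  0.95  1.93 -0.04  1.18  2.43]
[-0.74 -0.22  0.71  2.14  0.15  1.17  1.28]
[-0.8   0.03  0.75  2.04 -0.02  1.08  1.35]
[-0.72  0.25  0.79  1.87 -0.2   1.11  1.53]
-0.00028862751615212393 0.0 [-0.32014477  0.09505547 -0.11557072] [ 0.37737141 -0.3268609   0.12447578]
lift [-0.04538697 -0.24006525 -0.36355066] [ 0.15202287 -0.37726542 -0.1263593 ] [ 0.03862744  0.04138585 -0.06461538] 2.3041181588276176e-05
[] [([381.7, 223.1], 0.87)]
-0.03 [280.37959305 342.50829617]
-0.035 [280.38871556 337.6810752 ]
-0.04 [280.39746258 333.05254866]
-0.05 [280.4139192  324.34444779]
32.2083
```

The grasp missed: gap is 0 and there's no load. My picture allowance is used up, so I'll back off and re-measure numerically.

Run:
```python
from h import *
cp=camera_params('wrist');print('now',atz(cp,[381.7,223.1],.124))
e=read_eef_pos();movel([e[0],e[1],.25],None,.15);move_gripper(.06,100)
obs={}
move_ptp([.43,-.31,.30],down(np.pi+.13))
for c in('wrist','side','top'):
    if c=='wrist':pause(.15)
    cp=camera_params(c);im=snap(c,'x_'+c+'.png')
    for n,z in(('pail_grip',.124),('bail_top',.095),('pail',0.)):
        for r in wl(c,n)+wl(c,n,look_for)[:1]: print(c,n,r,atz(cp,r[0],z).round(4))
print(read_time_s())
```

```text
now [ 0.35464503 -0.26636624  0.124     ]
wrist pail_grip ([329.5, 124.3], 0.79) [ 0.3549 -0.2675  0.124 ]
wrist pail_grip ([285.1, 172.7], 0.73) [ 0.412  -0.3071  0.124 ]
wrist bail_top ([280.5, 185.1], 0.86) [ 0.4334 -0.3095  0.095 ]
wrist bail_top ([285.6, 169.3], 0.92) [ 0.4133 -0.3059  0.095 ]
wrist pail ([280.8, 171.5], 0.93) [ 0.4344 -0.3089  0.    ]
wrist pail ([287.2, 169.5], 0.81) [ 0.4301 -0.2996  0.    ]
side pail_grip ([185.6, 340.7], 0.7) [ 0.357  -0.2713  0.124 ]
side pail_grip ([226.8, 377.1], 0.95) [ 0.4241 -0.359   0.124 ]
side bail_top ([232.0, 361.9], 0.73) [ 0.4363 -0.3131  0.095 ]
side bail_top ([228.1, 376.4], 0.57) [ 0.4262 -0.3407  0.095 ]
side pail ([233.1, 385.0], 0.66) [ 0.433  -0.3044  0.    ]
side pail ([228.2, 375.0], 0.81) [ 0.4258 -0.2809  0.    ]
top pail_grip ([380.6, 297.4], 0.82) [ 0.3517 -0.2617  0.124 ]
top pail_grip ([388.3, 274.4], 0.55) [ 0.4091 -0.2815  0.124 ]
top bail_top ([396.7, 266.2], 0.64) [ 0.4328 -0.3092  0.095 ]
top bail_top ([387.0, 271.5], 0.68) [ 0.4185 -0.2841  0.095 ]
top pail ([386.5, 269.1], 0.63) [ 0.4324 -0.3016  0.    ]
top pail ([387.0, 272.3], 0.64) [ 0.4237 -0.3029  0.    ]
35.225
```

The pail was pushed: the blade is now near (0.355,−0.267) and the peak near (0.433,−0.310), yaw ≈ −0.49, all standing normally. I'll refine by segmenting the blade, then regrasp in checked stages.

Run:
```python
from h import *
cp=camera_params('wrist');im=cv2.imread('pics/x_wrist.png')
x0,y0=270,70;sub=im[y0:y0+110,x0:x0+120].astype(int)
m=((sub.max(2)-sub.min(2)<30)&(sub.max(2)<100)).astype(np.uint8)
k,l,st,c=cv2.connectedComponentsWithStats(m)
for i in range(1,k):
    if st[i][4]>60:
        rc=cv2.minAreaRect(np.argwhere(l==i)[:,::-1].astype(np.float32));bx=cv2.boxPoints(rc)+[x0,y0]
        j=int(np.linalg.norm(bx[1]-bx[2])>np.linalg.norm(bx[0]-bx[1]))
        A=(bx[j]+bx[(j+3)%4])/2;B=(bx[(j+1)%4]+bx[(j+2)%4])/2
        a,b=atz(cp,A,.131),atz(cp,B,.131)
        print(st[i][4],A,B,'c',((a+b)/2).round(4),'len',np.linalg.norm(a-b),'yaw',yaw(a,b),rc[1])
for s in(-.49,np.pi-.49):
    for p in([.357,-.268,.125],[.357,-.268,.2]):
        q=inverse_kinematics(p,down(s));print(s,q if q is None else q.round(2))
print(read_qpos().round(2),read_tcp_rot(),down(np.pi+.13))
```

```text
86 [316.         143.50000763] [329.19999695 125.90000343] c [ 0.368  -0.2737  0.131 ] len 0.022118204632335693 yaw 2.641856452382045 (9.399999618530273, 22.0)
-0.49 [-0.65  0.45  1.41  2.2  -0.55  0.95 -0.96]
-0.49 [ 0.08  0.    0.48  2.11 -0.    1.03 -1.5 ]
2.651592653589793 [-0.36  0.18  1.    2.19 -0.2   0.86  1.84]
2.651592653589793 [-0.43 -0.03  0.99  2.13  0.03  1.03  1.63]
[-0.31  0.11  0.93  1.83 -0.09  1.25  2.35] [-6.49680272e-02  9.97887346e-01 -1.00422820e-05  2.20178837e-05] [-0.06495424  0.99788824  0.          0.        ]
```

Consistent: centre (0.356,−0.267), yaw −0.5.

Run:
```python
from h import *
y0=-.497;ps=np.pi+y0;t=np.array([np.cos(y0),np.sin(y0),0])
G=np.array([.3556,-.267,0])+.003*t
def chk(s):
    snap('top');r=wl('top','pail_grip');snap('side');r2=wl('side','pail_grip');print(s,r,r2)
move_ptp([*G[:2],.24],down(ps));chk('above')
movel([*G[:2],.16],None,.12);pause(.1)
cp=camera_params('wrist');im=snap('wrist','y1.png');print('wrist',wl('wrist','pail_grip'),'exp',proj(cp,np.array([*G[:2],.124])-.003*t),read_tcp_rot(),read_eef_pos(),'gap',read_finger_gap())
print(read_time_s())
```

```text
above [([382.8, 297.3], 0.71), ([297.4, 168.0], 0.18)] [([183.4, 338.5], 0.8)]
wrist [([277.4, 226.7], 0.69)] exp [279.44770785 229.60570875] [2.45888899e-01 9.69297536e-01 1.86695689e-04 9.49161283e-04] [ 0.35893878 -0.26871939  0.16075634] gap 0.05972843188431365
37.2333
```

Run:
```python
from h import *
y0=-.497;t=np.array([np.cos(y0),np.sin(y0),0])
G=np.array([.3556,-.267,0])+.003*t
movel([*G[:2],.124],None,.08);pause(.1)
cp=camera_params('wrist');snap('wrist');print('wrist',wl('wrist','pail_grip'),'exp',proj(cp,np.array([*G[:2],.124])-.003*t));f0=F()
move_gripper(.02,30);print(read_finger_gap(),F(2)-f0)
snap('wrist');print('wrist',wl('wrist','pail_grip'))
move_gripper(.0,30);print(read_finger_gap(),read_grasp_force(),F(2)-f0,read_eef_pos(),read_time_s())
```

```text
wrist [([279.2, 254.0], 0.87)] exp [279.25854566 254.38425798]
0.01994249802979495 [ 0.39237223  0.27783413 -0.00973459]
wrist [([278.8, 253.5], 0.67)]
0.008042412028753438 29.255804822823848 [-1.44489385 -0.78957897  0.65210399] [ 0.35805479 -0.26849509  0.12398538] 38.9917
```

Gripped this time (gap 8 mm). Tighten and lift.

Run:
```python
from h import *
f0=np.array([-.1,-.3,.1])
move_gripper(0,100);print(read_finger_gap(),read_grasp_force())
e=read_eef_pos()
movel([e[0],e[1],.15],None,.06);pause(.25);f=F();print('lift',f-f0,read_ft_torque(),read_finger_gap())
movel([e[0],e[1],.26],None,.15);pause(.2)
e=read_eef_pos();t=np.array([np.cos(-.497),np.sin(-.497),0]);b=e+.085*t-[0,0,.029]
for c in('side','top'):
    snap(c)
    for n,X in(('bail_top',b),('pail',b-[0,0,.095]),('pail_grip',e-.003*t)):print(c,n,wl(c,n),proj(P[c],X).round(1))
print(read_time_s(),F()-f0)
```

```text
0.0037142783928675828 98.7629497423768
lift [-0.06180858  0.01870029 -4.18209952] [0.11967489 0.23446791 0.00840689] 0.00302769061914442
side bail_top [([217.9, 316.8], 0.6)] [223.6 315. ]
side pail [([217.9, 346.4], 0.56)] [227.8 347.8]
side pail_grip [([174.8, 288.6], 0.87)] [173.5 291.3]
top bail_top [([407.1, 263.1], 0.71)] [409.  261.8]
top pail [([394.3, 270.3], 0.74), ([408.6, 262.5], 0.31)] [399.9 265.3]
top pail_grip [([392.6, 293.8], 0.8)] [394.  294.7]
41.6083 [ 0.25467305  0.21362715 -3.86019422]
```

Run:
```python
from h import *
e=read_eef_pos();t=np.array([np.cos(-.497),np.sin(-.497),0])
obs={k:[] for k in('bail_top','pail','pail_grip')}
for c in('side','top'):
  for i in range(2):
    snap(c)
    for n in obs:
        r=wl(c,n)
        if r: obs[n].append((P[c],r[0][0]))
for n,l in obs.items():
    X,er=tri(l);d=X-e;print(n,'along',(d@t).round(4),'lat',(d@np.array([-t[1],t[0],0])).round(4),'z',d[2].round(4),er.round(1))
print(read_time_s(),read_tcp_rot(),e)
for p,s in(([.40,-.06,.26],PSI),([.473,-.0067,.232],PSI),([.552,-.0215,.232],PSI)):
    q=inverse_kinematics(p,down(s));print(q if q is None else q.round(2))
```

```text
bail_top along 0.0796 lat -0.0024 z -0.0386 1.4
pail along 0.0631 lat 0.0426 z 0.0219 77.7
pail_grip along -0.0085 lat 0.0046 z -0.0088 2.1
42.475 [2.45962096e-01 9.69279447e-01 2.10906924e-06 2.06860103e-05] [ 0.35806158 -0.26851972  0.2600012 ]
[-0.7  -0.22  0.67  2.13  0.15  1.19  1.29]
[-0.73  0.02  0.67  2.03 -0.01  1.1   1.33]
[-0.7   0.23  0.76  1.86 -0.18  1.12  1.51]
```

Triangulated droop is consistent: peak 80 mm ahead of the TCP and 37–38 mm below it. Carry it over and enter the lower curl.

Run:
```python
from h import *
HL=N.copy();HL[2]=.171
T=HL-.081*u;T[2]=.171+.020+.0375
move_ptp([.40,-.06,.26],down(PSI))
movel(T-.08*u,None,.12);pause(.25);f0=F();np.save('f0p.npy',f0);print(f0)
for d in(-.06,-.045,-.035,-.028,-.022,-.016,-.010,-.005,0):
    movel(T+d*u,None,.06)
    f=np.array(read_ft_force())-f0
    if np.linalg.norm(f)>3: pause(.1);f=F()-f0
    if np.linalg.norm(f)>3: print('contact',d,f);break
pause(.1);print(d,F()-f0,read_eef_pos()-T,read_time_s())
e=read_eef_pos();b=e+.081*u-[0,0,.0375]
for c in('side','top'):
    snap(c)
    for n in('bail_top','hook_lower'):print(c,n,wl(c,n),proj(P[c],b if n[0]=='b' else HL).round(1))
```

```text
[0.18947414 0.25459087 0.31061768]
0 [-0.1362773  -0.25480492 -0.09121367] [-1.02063722e-04 -4.32713812e-06 -3.92339671e-05] 47.5
side bail_top [([181.1, 255.8], 0.64)] [304.2 213.3]
side hook_lower [([209.8, 254.8], 0.73)] [304.  220.1]
top bail_top [([282.5, 295.6], 0.65)] [293.7 178.1]
top hook_lower [] [293.5 180. ]
```

The pail slipped out: the load is gone. High grip effort lets it squirt through the compliant pads, so I'll use about 45 N from here. Locating it now.

Run:
```python
from h import *
e=read_eef_pos();print('gap',read_finger_gap())
move_gripper(.06,45)
movel(e+[0,0,.0]-.09*u,None,.3)
for c in('side','top'):
    im=snap(c,f'z_{c}.png')
    for n,z in(('pail_grip',.124),('bail_top',.095),('pail',0),('standoff',0),('bracket',0)):
        print(c,n,[(r,atz(P[c],r[0],z).round(4)[:2]) for r in wl(c,n)])
print(read_time_s())
```

```text
gap 0.00047296693862200115
side pail_grip [(([157.2, 226.0], 0.93), array([0.3028, 0.0604]))]
side bail_top [(([181.8, 254.2], 0.6), array([ 0.354 , -0.0152]))]
side pail [(([182.6, 282.3], 0.71), array([ 0.3432, -0.0148])), (([178.6, 254.9], 0.62), array([0.3361, 0.0806]))]
side standoff [(([206.8, 298.2], 0.55), array([ 0.3973, -0.0751]))]
side bracket [(([211.0, 254.4], 0.6), array([0.418 , 0.0665]))]
top pail_grip [(([248.7, 317.6], 0.58), array([0.2935, 0.0646]))]
top bail_top []
top pail []
top standoff [(([303.7, 280.2], 0.58), array([ 0.3959, -0.0748]))]
top bracket [(([293.9, 171.0], 0.2), array([ 0.7031, -0.041 ]))]
49.45
```

Run:
```python
from h import *
from scipy.spatial.transform import Rotation as Ro
print('grip tri',tri([(P['side'],[157.2,226]),(P['top'],[248.7,317.6])]))
K=np.array([.354,-.015]);G=np.array([.2985,.0615]);print(np.linalg.norm(K-G))
y0=yaw(G,K);print('yaw',y0)
t=np.array([np.cos(y0),np.sin(y0),0])
q0=read_qpos()
for along in(0,.012):
  for s in(0,np.pi):
    for tilt in np.radians([-60,-50,-40,-30,-20,-10,0,10,20,30,40,50]):
        R=Ro.from_euler('z',y0)*Ro.from_euler('y',tilt)*Ro.from_euler('x',np.pi)*Ro.from_euler('z',s)
        p=[*G,.124]+along*t
        q=inverse_kinematics(p,R.as_quat());q2=inverse_kinematics(p-R.apply([0,0,.06]),R.as_quat())
        if q is not None: print(along,round(s,1),round(np.degrees(tilt)),q.round(2),q2 is not None,'approach',R.apply([0,0,1]).round(2))
cp=camera_params('wrist')
for X in([*G,.124],[*K,.095]):print(proj(cp,np.array(X)))
```

```text
grip tri (array([0.29794239, 0.06562721, 0.11892218]), np.float64(1.8599439996460205))
0.09451190401214019
yaw -0.9431669009934023
0 0 -60 [-1.37  0.31  0.09  2.5   0.79  1.25  1.86] True approach [ 0.51 -0.7  -0.5 ]
0 0 -10 [ 0.76 -0.34 -1.11  2.45 -0.19  0.8  -2.73] False approach [ 0.1  -0.14 -0.98]
0 0 0 [ 0.91 -0.26 -1.11  2.41 -0.3   0.87 -2.5 ] True approach [-0. -0. -1.]
0 0 10 [ 1.35 -0.21 -1.38  2.35 -0.42  0.98 -2.27] True approach [-0.1   0.14 -0.98]
0 0 20 [-0.29 -0.    0.26  2.35 -0.34  1.02 -2.33] True approach [-0.2   0.28 -0.94]
0 0 30 [-1.13  0.48  1.41  2.32 -0.76  1.36 -1.74] True approach [-0.29  0.4  -0.87]
0 0 40 [-0.94  0.8   1.38  2.26 -0.93  1.68 -1.47] True approach [-0.38  0.52 -0.77]
0 0 50 [-0.72  0.76  1.15  2.2  -0.89  1.73 -1.47] True approach [-0.45  0.62 -0.64]
0 3.1 -60 [-0.19  0.64 -1.13  2.45  1.07  1.72 -1.55] True approach [ 0.51 -0.7  -0.5 ]
0 3.1 -50 [-0.2   0.29 -1.01  2.48  0.93  1.36 -1.26] True approach [ 0.45 -0.62 -0.64]
0 3.1 -10 [-0.1  -0.19 -0.39  2.47  0.14  0.83  0.05] True approach [ 0.1  -0.14 -0.98]
0 3.1 0 [-0.85 -0.23  0.48  2
[... 1363 characters left out ...]
 -0.62 -0.64]
0.012 3.1 -10 [-0.83 -0.23  0.31  2.5   0.32  0.87 -0.1 ] True approach [ 0.1  -0.14 -0.98]
0.012 3.1 0 [-0.84 -0.22  0.5   2.46  0.14  0.88  0.19] True approach [-0. -0. -1.]
0.012 3.1 10 [-0.82 -0.14  0.66  2.41 -0.09  0.92  0.51] True approach [-0.1   0.14 -0.98]
0.012 3.1 20 [-0.73 -0.    0.74  2.36 -0.32  1.03  0.84] True approach [-0.2   0.28 -0.94]
0.012 3.1 30 [-0.64  0.17  0.79  2.3  -0.52  1.18  1.11] True approach [-0.29  0.4  -0.87]
0.012 3.1 40 [-0.56  0.37  0.84  2.23 -0.66  1.37  1.33] True approach [-0.38  0.52 -0.77]
0.012 3.1 50 [-0.49  0.56  0.86  2.17 -0.76  1.57  1.5 ] True approach [-0.45  0.62 -0.64]
[328.86466757 -33.08428698]
[245.77015484  76.82480756]
```

The blade is reachable with a slight tilt. I'll re-look with the wrist camera, regrasp at 60 N and lift.

```bash
cat >> h.py <<'E'
from scipy.spatial.transform import Rotation as Ro
def ori(y0,tilt): return (Ro.from_euler('z',y0)*Ro.from_euler('y',tilt)*Ro.from_euler('x',np.pi)*Ro.from_euler('z',np.pi)).as_quat()
E
python3 - <<'E'
from h import *
import sys
TI=np.radians(10)
K=np.array([.354,-.015]);y0=-.943;t=np.array([np.cos(y0),np.sin(y0)])
for tl,d in((TI,-.02),(TI,0.),(0,0.),(TI*2,0)):
    p=[*(K+d*t),.28]
    if inverse_kinematics(p,ori(y0,tl)) is not None: break
move_ptp(p,ori(y0,tl));pause(.12)
cp=camera_params('wrist');snap('wrist','v1.png');g=wl('wrist','pail_grip');k=wl('wrist','bail_top');print(tl,d,g,k)
if not(g and k): sys.exit('no det')
G=atz(cp,g[0][0],.124);K=atz(cp,k[0][0],.095);L=np.linalg.norm((K-G)[:2]);y0=yaw(G,K);print(G,K,L,y0,read_time_s())
if not(.080<L<.097 and abs(y0+.943)<.35): sys.exit('check')
t=np.array([np.cos(y0),np.sin(y0),0]);C=K-.088*t;C[2]=.124
C[:2]=(C[:2]+G[:2])/2
np.save('C.npy',np.r_[C,y0])
o=ori(y0,TI);z=Ro.from_quat(o).apply([0,0,1]);A=C+.010*t
for q in(A-.05*z,A):print(inverse_kinematics(q,o) is not None)
move_ptp(A-.05*z,o);pause(.08)
cp=camera_params('wrist');snap('wrist');print('wrist',wl('wrist','pail_grip'),'exp',proj(cp,C),read_time_s())
E
```

```text
0.17453292519943295 -0.02 [([273.4, 151.1], 0.96)] [([272.6, 227.9], 0.81)]
[0.29642145 0.05346303 0.124     ] [ 0.34670273 -0.01917813  0.095     ] 0.08834560351896871 -0.9653330666636859 50.55
True
True
wrist [([278.5, 211.0], 0.72), ([283.5, 331.3], 0.4)] exp [275.79023657 212.10437339] 51.275
```

Run:
```python
from h import *
C=np.load('C.npy');y0=C[3];t=np.array([np.cos(y0),np.sin(y0),0]);A=C[:3]+.010*t
movel(A,None,.12);f0=F(2)
move_gripper(.014,30);move_gripper(0,60);g=read_finger_gap();print(g,read_grasp_force(),read_eef_pos()-A)
if g>.004:
    movel(A+[0,0,.03],None,.08);pause(.1);print('lift',F(3)-f0,read_finger_gap(),read_ft_torque())
    movel(A+[0,0,.13],None,.15);pause(.1);print('lift',F(3)-f0,read_finger_gap(),read_time_s())
e=read_eef_pos();t=np.array([np.cos(y0),np.sin(y0),0])
ob=[]
for c in('side','top'):
    snap(c);r=wl(c,'bail_top');print(c,r,proj(P[c],e+.078*t-[0,0,.029]))
    if r: ob.append((P[c],r[0][0]))
if len(ob)>1:
    X,er=tri(ob);d=X-e;print('along',d@t,'z',d[2],er)
for p in([.40,-.02,.25],[.478,-.008,.232],[.557,-.0215,.232]):
    q=inverse_kinematics(p,down(PSI));print(q if q is None else q.round(2))
print(read_qpos().round(2),read_time_s())
```

```text
0.0063302966840887605 58.73315775766969 [0.00022896 0.00025193 0.00016907]
lift [-0.70960588 -0.65694335 -4.55429672] 0.006548019156040266 [-0.19213209  0.00773821  0.02910662]
lift [-0.34540854  0.1287622  -4.12531598] 0.006206445908274953 54.2583
side [([171.4, 215.4], 0.58)] [169.51224614 213.27551835]
top [] [283.55008269 296.10912401]
[-0.9  -0.25  0.76  2.15  0.19  1.18  1.15]
[-0.91  0.03  0.87  2.02 -0.03  1.1   1.36]
[-0.81  0.28  0.91  1.85 -0.24  1.13  1.57]
[-0.74 -0.38  0.51  2.26  0.02  1.27  0.33] 54.4583
```

Held steadily (gap stable, 4.1 N). Carry to the pre-insertion pose and measure the peak offset.

Run:
```python
from h import *
HL=N.copy();HL[2]=.171
S=HL-.0805*u-.06*u;S[2]=.171+.022+.0225
movel(S,down(PSI),.14);pause(.15);f=F(3);np.save('f0p.npy',f);e=read_eef_pos();print(f,read_finger_gap(),read_time_s())
ob=[]
for c in('side','top'):
    snap(c);r=wl(c,'bail_top');h=wl(c,'hook_lower');print(c,r,proj(P[c],e+.0805*u-[0,0,.0205]).round(1),h,proj(P[c],HL).round(1))
    r=[x for x in r if abs(x[0][0]-proj(P[c],e+.0805*u)[0])<25]
    if r: ob.append((P[c],r[0][0]))
if len(ob)>1:
    X,er=tri(ob);d=X-e;print('along',d@u,'lat',d@w,'z',d[2],er)
print(read_time_s())
```

```text
[-0.44980574  0.21932289 -3.61708366] 0.006056244536983247 56.275
side [([277.2, 213.1], 0.85), ([304.8, 183.9], 0.6)] [277.2 212. ] [([306.4, 221.9], 0.88)] [304.  220.1]
top [] [288.6 201. ] [([295.3, 176.2], 0.57)] [293.5 180. ]
56.575
```

Side view agrees with the model (peak about 22.5 mm below the TCP). Enter, lower and seat.

Run:
```python
from h import *
import sys
f0=np.load('f0p.npy');HL=N+.002*u;HL[2]=.171
T=HL-.0805*u;T[2]=.171+.022+.0225
for d in(-.045,-.03,-.02,-.012,-.005,0):
    movel(T+d*u,None,.1);f=np.array(read_ft_force())-f0
    if np.linalg.norm(f)>3:
        pause(.1);f=F(2)-f0
        if np.linalg.norm(f)>3: print('contact',d,f);sys.exit()
pause(.05);print('in',F(2)-f0,read_time_s())
z=T[2]
for dz in(.010,.010,.005,.002,.0015)+(.0008,)*9:
    z-=dz;movel([T[0],T[1],z],None,.06);f=np.array(read_ft_force())-f0
    if np.linalg.norm(f)>2.2:
        pause(.06);f=F(2)-f0
        if np.linalg.norm(f)>2.2: break
print('bail rel',z-.0225-.171,f,read_finger_gap(),read_time_s())
snap('side');print(wl('side','bail_top'),wl('side','hook_lower'))
```

```text
in [-0.29326405 -0.45255461  0.14716083] 58.275
bail rel -0.008100000000000024 [0.91414166 0.4052289  2.85884678] 0.005790593286424389 60.25
[([304.2, 222.6], 0.88)] [([306.5, 220.8], 0.54)]
```

Seated: contact at −8 mm as expected. Lower a touch more, then release and retreat.

Run:
```python
from h import *
f0=np.load('f0p.npy');e=read_eef_pos()
movel(e-[0,0,.0007],None,.03);print(F(2)-f0)
move_gripper(.014,20);move_gripper(.05)
movel(e+[0,0,.03],None,.12);movel(e+[0,0,.03]-.10*u,None,.2)
print(F(2),read_time_s());pause(.3)
HL=N.copy();HL[2]=.171
for c in('side','top'):
    snap(c)
    for n in('bail_top','hook_lower','hook','pail'):print(c,n,wl(c,n))
print(proj(P['side'],HL-[0,0,.01]),proj(P['side'],HL-[0,0,.105]),read_time_s())
```

```text
[ 0.93285209 -0.43350303  3.00795727]
[ 0.01882176 -0.65641973  0.56383657] 62.4583
side bail_top [([305.9, 224.0], 0.9)]
side hook_lower [([238.9, 194.6], 0.69), ([304.5, 221.1], 0.51)]
side hook [([307.0, 182.1], 0.63)]
side pail []
top bail_top [([295.8, 180.1], 0.9)]
top hook_lower [([293.6, 176.2], 0.53), ([296.6, 167.4], 0.44)]
top hook [([294.3, 170.5], 0.44)]
top pail [([290.5, 189.4], 0.98)]
[303.88273858 223.37964738] [302.67352999 253.0066218 ] 63.2583
```

Run:
```python
from h import *
for i in range(4):
    a=snap('top').astype(int);r=wl('top','pail')+wl('top','bail_top');pause(.6);b=snap('top').astype(int);print(r,(abs(a-b).max(2)[150:230,250:340]>40).sum(),read_time_s())
    if i and (abs(a-b).max(2)[150:230,250:340]>40).sum()<6: break
print(sign_off(),read_time_s())
```

```text
[([290.8, 189.4], 0.55), ([294.6, 180.9], 0.7)] 25 64.0583
[([292.8, 186.5], 0.79), ([293.2, 179.0], 0.84)] 1 64.8583
the job is handed in; nothing more can be done
the job is handed in; nothing more can be done
```

I handed the job in at about 65 s: by the camera readings the hook is down in the neck and the pail hangs still in the lower curl, but the judge's verdict was not shown. I lost the pail twice on the way, once shoved at the first grasp and once dropped mid-carry near the standoff and bracket. The standoff and bracket read within about 6 mm of their start after the drop, and the block was not rechecked.

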